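Lock the stop collar onto the flat of the guide post

ROBOT

A 6-joint arm with a two-finger parallel gripper is mounted at the origin on a cart in front of the work surface, level with it; the furniture and walls round the work are solid. World frame = base frame: x ahead of the robot, y to its left, z up, the work surface at z = 0. Lengths are in m, angles in rad, forces in N, time in s.
With the tool pointing down it reaches from about 0.275 to 0.85 m from the base axis. Payload 19 kg.
Tool frame: the origin (TCP) lies midway between the tips of the shut fingers; the grasp point (between the pads) lies 19 mm behind it; z points along the fingers, y is the direction in which the jaws open and shut (so a half turn about z gives the same grasp; the last joint's range is limited). The gripper opens to 85 mm and grips with 20 to 120 N. Pads are 22 mm wide; open, the fingers measure 114 mm over their backs; the gripper's body (76 mm by 85 mm) begins 54 mm behind the grasp point. The pads swing forward as they close: fully open they stand 13 mm farther back than shut.
Start: joints at [-1.444, 0.15, 1.437, -0, 1.554, -0.134], TCP at [0.148, -0.556, 0.231] pointing down, gripper open.
Joint ranges: [-2.8, 2.8], [-0.68, 2.1], [0.12, 2.68], [-1.39, 4.53], [0.16, 2.79], [-2.81, 2.81]. Speed limits (rad/s): [1.89, 1.89, 2.22, 3.01, 3.01, 3.01].

INTERFACE

Orientations are given as a 3x3 rotation matrix whose columns are the frame's x, y, z axes.
In Python, from rig import env, eyes gives the robot as it stands.
- The arm moves only by the tool step_arm, never from a script. Its argument "rows" is a list of rows, each an object with "dp": the shift along the world's x, y, z in units of 30 cm (1.0 is 30 cm), a list of three; "dr": the turn, a rotation vector about the world's x, y, z in units of pi/4 rad (1.0 is pi/4 rad), a list of three; "grip": the finger opening in mm, from 0 to 85.4. In form: [{"dp": [tx, ty, tz], "dr": [ax, ay, az], "grip": grip}, ...]. A call has 1 to 5 rows; each row is the pose to reach, as a shift and turn from the pose commanded when the call began; what a row does not reach only later rows make up. A row lasts 1/8 s, in which the tool goes at most 62.5 mm and 10.7 degrees, less where a joint would pass 70% of its speed; a pose out of reach is approached as far as the arm can. A call with a number of a shift or a turn outside -1 to 1 is refused whole. A call with a gripper value outside its range is refused whole. The fingers move at their own pace and stop on an object; "newtons" is the grip in N (left out, the last holds). Time passes only in rows, so rows that repeat a pose let the fingers close. It gives the time, the measured TCP pose, the force and the opening at its end, in the units of the state.
- env.sense(): the state, without advancing time (a new reading comes with each control period).
- eyes.snapshot(name): name is "scene" or "top"; returns (picture, depth): 480x640x3 uint8, red, green, blue; 480x640 float32, m along the optical axis (not along the pixel's ray), 0 where there is no reading.
- eyes.calibration(name): a dict with "intrinsics" (3x3 intrinsics, pixels), "distortion" ([k1, k2, p1, p2, k3] as OpenCV has them; the pictures are not rectified), "extrinsics" (4x4, takes a point from camera to world coordinates). Camera axes: x right, y down, z forward; pixel columns grow to the right and rows downward; lengths in m; the calibration is good to about 2 mm. A picture is of the moment at which its call begins. calibration takes no time and is no camera call.
- env.sign_off(): hands the job in, once; it reports no verdict.
The state is a dict: "time_s": time; "joints": joint angles; "qd": joint speeds; "joint_torque": joint torques, N m; "tcp_pos": TCP position; "orientation": TCP orientation; "contact_force": force on the tool from outside, world axes, zero at the start; "ft_torque": the same for the moment, N m; "opening": opening from 0.0 (shut) to 1.0 (fully open).
Only numpy, scipy, OpenCV 4.12 (cv2) and the standard library are available. Lean on these libraries where they do the work, as an engineer would, in place of code of your own. Each camera call takes 0.05 s, during which the arm holds its last target.

TASK

The stop collar on the guide post is loose. Turn it clockwise (seen from above) until its set pin has come round to the flat of the shaft and the pin's cam lever has dropped as far as it goes, then press the lever down gently until it snaps over and stays shut, and let go. Do not press the lever before it has fully dropped, or the pin scores the round of the shaft, and leave the other things on the table where they are.

Things in the scene. Friction and masses are not known exactly. Their poses are not given: they have to be found in the camera images.
- post: guide post fixed to the table: foot plate 96 x 96 x 10 mm, hub, upright 28 mm shaft with one flat milled along it, 11 mm from the axis: its end, 98 mm above the table, is a D. Origin on the shaft axis at table height, z up. The flat faces within 0.5 rad either side of the post's own -x; its exact bearing is in no pose: see it or feel for it
- collar: dark steel block that turns on the shaft about z (0.35 N m friction); x -31 to 27, y -20 to 20, z -13 to 13 mm about its origin, which lies on the axis 72 mm above the table. Shaft rises 13 mm above its top. Grip its two side faces (y = -20, +20) near x = 0. Set pin and lever point along its own -x and start 0.6 to 1.5 rad anticlockwise (from above) of the flat: turn clockwise, yaw falling
- lever (a joint): cam lever angle, rad: swings down about the cross pin. 0 = 1.0 rad above level, 1.0 = level, 1.3 = shut. A light spring keeps the nose on the shaft: 0.13 to 0.18 on the round; as the collar turns onto the flat it drops, about 0.42 at 0.3 rad off square, 0.53 at 0.2, 0.63 at 0.1, 0.70 square, and lifts again if turned past. Pressed there, it squares itself, passes a dead centre at 1.17 and snaps shut
- paddle (a point): middle of the top of the thumb paddle (26 mm along the lever x 22 x 8 mm), 46 mm from the cross pin, about 67 mm from the shaft axis. To shut, it goes 27 mm down from where it stands fully dropped: press straight down on it; that takes about 4 to 10 N, eases past the dead centre and then stops hard
- cards: bystander: grey stack of cards 65 x 90 x 21 mm, origin under its centre
- tape: bystander: roll of tape, 92 mm across, 48 mm high, origin under its centre
- label_roll: bystander: small roll 53 mm across, 29 mm high, origin under its centre
- fruit: bystander: one loquat, 66 x 41 x 39 mm
- pen: bystander: pen 145 mm long
- fruit_2: bystander: another loquat, 64 x 39 x 36 mm
- set_pin: set pin and the lever arm it is made on (moves with joint lever): arm sticks out along the collar's -x from a cross pin 23 mm from the shaft axis at collar mid height (origin there) and ends 82 mm from the axis in a black thumb paddle. Inside, its 8 mm wide nose rides on the shaft. Never push it with more than 25 N, nor with over 3 N while the lever value is under 0.6
Mind the look-alikes: they are no part of the job. Of the things that look like the post, the smaller one is meant.

How it is judged:
On the way:
1. the set pin has come onto the flat: its lever has dropped (0.6 rad or more) (value of joint lever above 0.6 rad), for 0.2 s.
At the end, for the whole second after the job is handed in: the cam lever is shut past its dead centre, at 1.2 rad or more (possible only with the pin square on the flat), and stays there (value of joint lever above 1.2 rad); the robot touches nothing.
It fails at once if the lever is pushed with more than 25 N (contact force between any of the fingers, the arm and set_pin above 25 N).
It fails at once if the lever is pressed (over 3 N) before it has fully dropped (value under 0.6) (contact force between any of the fingers, the arm and set_pin above 3 N and value of joint lever below 0.6 rad).
It fails at once if a bystander is shifted by more than 30 mm (distance of any of cards, tape, label_roll, fruit, fruit_2, pen from where it was at the start of the episode above 0.03 m).
It also fails if it takes over 54 s, if anything falls off the work surface, if the arm or the gripper's body presses on something with over 40 N, if the wrist force passes 120 N, or if a joint passes its speed limit or range.

## Working session

There is one attempt and no reset: what is moved stays moved. The work goes in short steps, Python scripts to look and compute and a tool call to move; the robot and the scene stay as the last step left them, time stands still between calls to the robot, and variables do not carry over. Pictures are saved under pics/ and viewed, and the job is handed in when it is done.

Besides the shell and the picture viewer there is one more tool, called after "Emit:" as name(argument=value, ...), one argument or row to a line, values as JSON. step_arm: Moves the arm, as the interface text tells. Its arguments: {"type":"object","properties":{"rows":{"type":"array","items":{"type":"object","properties":{"dp":{"type":"array","items":{"type":"number"}},"dr":{"type":"array","items":{"type":"number"}},"grip":{"type":"number"}}}},"newtons":{"type":"number"}},"required":["rows"]}

```bash
ls; mkdir -p pics; cat > h.py <<'E'
from rig import env, eyes
import numpy as np, cv2
def snap(n,f):
    p,d=eyes.snapshot(n); cv2.imwrite(f'pics/{f}.png',p[:,:,::-1]); np.savez(f'pics/{f}.npz',p=p,d=d); return p,d
def pt(n,uv,d=None,z=None):
    c=eyes.calibration(n);K=np.array(c['intrinsics']);D=np.array(c['distortion']);T=np.array(c['extrinsics'])
    r=cv2.undistortPoints(np.array(uv,float).reshape(-1,1,2),K,D).reshape(-1,2)
    r=np.c_[r,np.ones(len(r))]
    if d is not None: return (r*np.array(d).reshape(-1,1))@T[:3,:3].T+T[:3,3]
    w=r@T[:3,:3].T; return T[:3,3]+w*((z-T[2,3])/w[:,2:3])
E
python3 - <<'E'
from h import *
for n in('scene','top'):
    snap(n,n+'0'); c=eyes.calibration(n); print(np.round(c['extrinsics'],3),np.round(c['intrinsics'],1),c['distortion'])
print(env.sense())
E
```

```text
pics
[[-0.76  -0.27   0.592 -0.099]
 [-0.65   0.311 -0.693  0.735]
 [ 0.003 -0.911 -0.412  0.577]
 [ 0.     0.     0.     1.   ]] [[513.1   0.  321.8]
 [  0.  513.1 242.1]
 [  0.    0.    1. ]] [-0.08219562  0.          0.          0.          0.        ]
[[-0.031 -0.994  0.101  0.461]
 [-0.999  0.029 -0.015 -0.071]
 [ 0.012 -0.101 -0.995  1.278]
 [ 0.     0.     0.     1.   ]] [[575.5   0.  327.5]
 [  0.  575.5 243.7]
 [  0.    0.    1. ]] [0.02472171 0.         0.         0.         0.        ]
{'time_s': 0.1, 'joints': array([-1.44396113e+00,  1.50943846e-01,  1.43793403e+00, -2.41520185e-05,
        1.55380258e+00, -1.34014116e-01]), 'qd': array([ 8.10693471e-04, -1.47808211e-03, -1.42133422e-03, -1.87125760e-03,
       -2.39096986e-05,  9.34376127e-04]), 'joint_torque': array([ 5.78267325e-03, -7.14374399e+01, -5.71791065e+01,  8.37586163e-05,
        7.31179083e-03,  5.49806089e-06]), 'tcp_pos': array([ 0.14823131, -0.55534342,  0.23074776]), 'orientation': array([[ 9.66171189e-01,  2.57901547e-01, -1.61556114e-04],
       [ 2.57901569e-01, -9.66170597e-01,  1.07600620e-03],
       [ 1.21412897e-04, -1.08127177e-03, -9.99999408e-01]]), 'contact_force': array([-0.19086789, -0.13296455,  0.1835738 ]), 'ft_torque': array([ 0.02068117, -0.02234622,  0.04243297]), 'opening': 0.9976877113100019}
```

View pics/scene0.png

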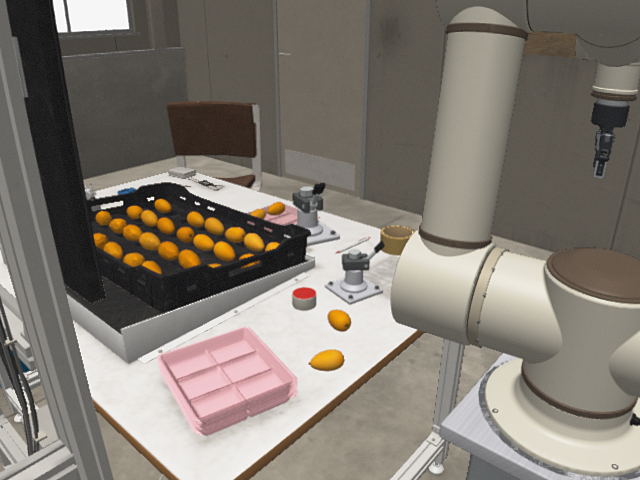

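View pics/top0.png

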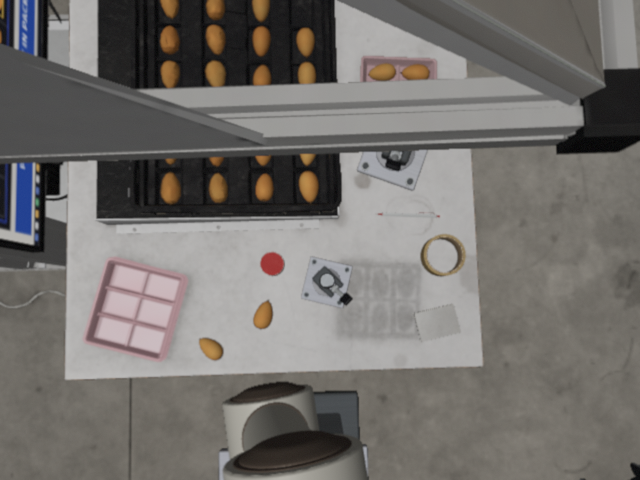

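Two candidates look like the post: top (327,281) / scene (354,275), and top (393,163) / scene (310,220). I'll measure their plates and heights, and enlarge both.

```bash
python3 - <<'E'
from h import *
p=np.load('pics/top0.npz')['p'];d=np.load('pics/top0.npz')['d']
s=np.load('pics/scene0.npz')['p']
a=cv2.resize(p[235:325,280:400],None,fx=5,fy=5,interpolation=cv2.INTER_CUBIC)
b=cv2.resize(p[140:200,350:440],None,fx=3,fy=3,interpolation=cv2.INTER_CUBIC)
cv2.imwrite('pics/cA.png',a[:,:,::-1])
c=cv2.resize(s[170:310,270:400],None,fx=4,fy=4,interpolation=cv2.INTER_CUBIC)
cv2.imwrite('pics/cC.png',c[:,:,::-1])
for nm,q in (('near',[(311,257),(352,264),(344,306),(303,299)]),('far lower',[(359,172),(417,188),(427,150)])):
    w=pt('top',q,z=.01); print(nm,w.round(3).tolist(),[np.linalg.norm(w[i]-w[i+1]).round(3) for i in range(len(w)-1)])
    w=pt('top',q,d=[d[v,u] for u,v in q]);print(w[:,2])
w=pt('top',[(u,v) for v in range(240,320) for u in range(295,360)],d=[d[v,u] for v in range(240,320) for u in range(295,360)]);Z=w[:,2].reshape(80,65)
print((Z[15:70:2,0:62:2]*1000).astype(int).tolist())
E
```

```text
near [[0.561, -0.052, 0.01], [0.543, -0.142, 0.01], [0.451, -0.121, 0.01], [0.469, -0.032, 0.01]] [np.float64(0.092), np.float64(0.094), np.float64(0.091)]
[ 0.00656518 -0.00243539  0.00600779 -0.00293433]
far lower [[0.749, -0.165, 0.01], [0.708, -0.293, 0.01], [0.795, -0.32, 0.01]] [np.float64(0.135), np.float64(0.09)]
[-0.00331707  0.00085774  0.01051132]
[[0, -2, 3, 1, 0, 0, 0, 0, -2, 0, 0, -2, 0, 0, 1, 2, 4, -2, 0, -1, -2, -1, -1, -2, 0, -3, 1, 1, 1, 1, 0], [2, -4, 1, 3, 0, -3, -1, 2, 6, 13, 8, 2, 2, 0, -3, 0, 0, -1, 2, -1, 1, -4, 1, 2, 2, 2, 4, 0, 2, 0, -2], [-2, -1, 1, -1, 2, -3, -3, 0, 15, 9, 10, 11, 11, 9, 7, 5, -1, -3, 0, 1, -1, 6, -1, 0, -2, 2, 6, -2, -1, 1, 0], [1, 4, 0, 2, 1, -3, -1, 6, 11, 19, 16, 8, 8, 11, 7, 7, 12, 7, 11, 7, -1, 3, -4, 4, 1, -2, -4, 3, -2, 0, -1], [2, 0, 1, 1, -2, 2, 0, 5, 11, 17, 14, 13, 9, 11, 7, 9, 13, 8, 10, 10, 6, 8, 6, 8, 3, -3, -3, 0, 0, 0, 2], [3, 2, -1, -4, 0, 1, 0, 8, 13, 8, 11, 11, 10, 6, 9, 10, 11, 15, 13, 7, 12, 13, 11, 10, 5, 10, 8, 11, 0, 0, 0], [0, 0, 3, 0, -1, -1, -1, 8, 10, 7, 9, 8, 8, 9, 82, 84, 11, 6, 10, 9, 7, 15, 9, 9, 14, 9, 17,
[... 1746 characters left out ...]
105, 108, 111, 111, 118, 1, 2], [-1, 0, 3, 0, -2, 4, 9, 14, 10, 15, 11, 12, 10, 10, 8, 10, 7, 8, 11, 13, 12, 12, 104, 105, 107, 114, 116, 117, 119, 2, -1], [-1, 1, 1, 0, 2, 2, 3, 1, 1, 0, 14, 11, 9, 15, 12, 13, 9, 11, 8, 9, 10, 16, 17, 108, 115, 116, 116, 114, 3, -1, 0], [1, 3, 0, -1, -1, 1, -4, -2, 5, 0, 0, 0, 4, 1, 7, 10, 9, 12, 10, 11, 9, 12, 15, 13, 115, 122, 117, 0, -2, -2, -3], [1, -2, -5, 2, 0, 3, 0, 0, 2, -5, 0, 2, -2, 0, 3, -2, 1, 1, 6, 10, 13, 9, 9, 1277, 9, -2, 1, 4, -1, 0, -1], [-3, 0, 0, -5, 5, 0, 0, 0, 1277, 0, 0, -1, 0, -1, 3, 1, 0, -2, 3, 0, -4, 2, 7, 8, 1, 0, -1, 1, 1, -5, 6], [1, 0, -1, 4, 2, -1, 0, 4, -4, 3, 0, 0, 0, 4, 0, 1, -2, 0, 2, 4, 3, 2, 0, 0, 2, 2, 4, 0, 0, 0, -5]]
```

View pics/cA.png

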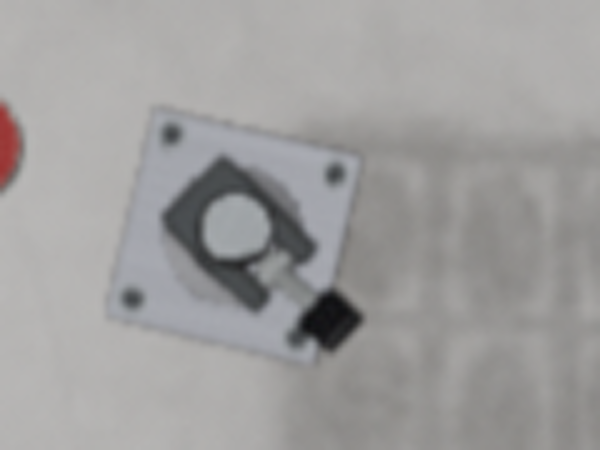

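View pics/cC.png

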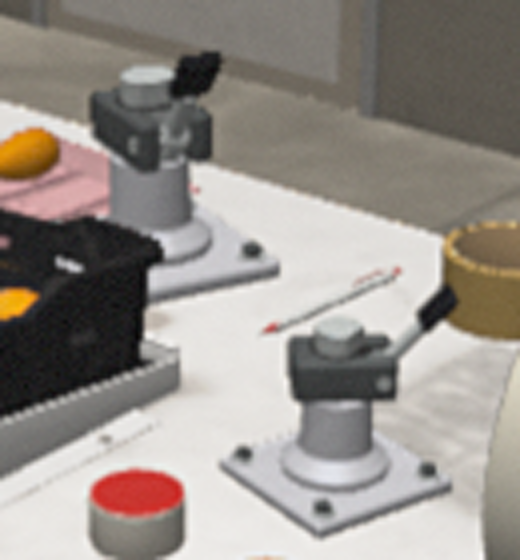

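Near post: plate sides about 92–94 mm and shaft end at about 98–99 mm, matching the description. The far one has an edge of at least 135 mm, so the near one (top 327,281) is the one meant, and both crops confirm it. Next I'll measure the axis, the lever bearing and the flat.

```bash
cat > m.py <<'E'
from h import *
def meas(f,box=(290,240,365,325)):
    z=np.load(f'pics/{f}.npz');p,d=z['p'].astype(int),z['d']
    x0,y0,x1,y1=box
    v,u=np.mgrid[y0:y1,x0:x1];uv=np.c_[u.ravel(),v.ravel()];dd=d[v,u].ravel();rgb=p[v,u].reshape(-1,3);g=rgb.mean(1)
    w=pt('top',uv,d=dd);Z=w[:,2];ok=(dd>0.3)&(np.abs(Z)<.2)
    sh=ok&(Z>.088)&(g>140)&(Z<.108)
    c=pt('top',uv[sh],z=.098);print('shaft n',sh.sum(),'mean',c.mean(0).round(4),'minmax',c.min(0).round(4),c.max(0).round(4))
    (cx,cy),r=cv2.minEnclosingCircle((c[:,:2]*1000).astype(np.float32));print('circle',cx,cy,r)
    co=ok&(Z>.072)&(Z<.095)&(g<110)&(g>50)
    k=pt('top',uv[co],z=.085);rc=cv2.minAreaRect((k[:,:2]*1000).astype(np.float32));print('collar rect',rc,'n',co.sum())
    bl=ok&(g<48)&(Z>.06);b=w[bl];print('paddle n',bl.sum(),'mean',b.mean(0).round(4),'zmin/max',np.percentile(b[:,2],[5,95]).round(3))
    ax=np.array([cx,cy])/1000;q=b[:,:2].mean(0)-ax;print('lever bearing',np.arctan2(q[1],q[0]),'dist',np.hypot(*q))
    return ax
E
python3 - <<'E'
from m import *
ax=meas('top0')
w=pt('top',[(311,257),(352,264),(344,306),(303,299)],z=.01);print('plate ctr',w.mean(0)); e=w[2]-w[1];print('plate -x cand',np.arctan2(e[1],e[0]))
# shaft-top radial profile
p=np.load('pics/top0.npz')['p'];g=cv2.cvtColor(p,cv2.COLOR_RGB2GRAY)
big=cv2.resize(g[262:300,308:348],None,fx=16,fy=16,interpolation=cv2.INTER_CUBIC);cv2.imwrite('pics/sh.png',cv2.convertScaleAbs(big,alpha=1.2))
E
```

```text
shaft n 124 mean [ 0.5056 -0.0843  0.098 ] minmax [ 0.4743 -0.1082  0.098 ] [ 0.518  -0.0722  0.098 ]
circle 494.21466064453125 -91.4623031616211 26.0223388671875
collar rect ((503.61199951171875, -85.25190734863281), (56.92869186401367, 38.06104278564453), 43.361576080322266) n 313
paddle n 77 mean [ 0.4676 -0.119   0.1115] zmin/max [0.104 0.12 ]
lever bearing -2.338844543298817 dist 0.038321684935142854
plate ctr [ 0.50582098 -0.08675716  0.01      ]
plate -x cand 2.918563896927096
```

View pics/sh.png

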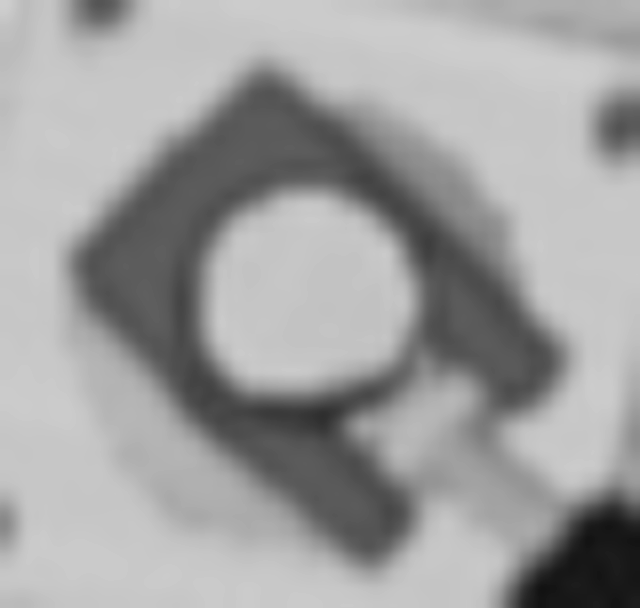

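```bash
python3 - <<'E'
from h import *
z=np.load('pics/top0.npz');p,d=z['p'],z['d']
q=[(300,130),(450,130),(560,125),(620,60),(100,110)]
print(pt('top',q,d=[d[v,u] for u,v in q]).round(2).tolist())
g=cv2.cvtColor(p,cv2.COLOR_RGB2GRAY).astype(np.float32)
# radial edge of shaft end by world bearing, in plane z=.098
c=eyes.calibration('top');K=np.array(c['intrinsics']);D=np.array(c['distortion']);T=np.linalg.inv(np.array(c['extrinsics']))
def proj(P): return cv2.projectPoints(P,cv2.Rodrigues(T[:3,:3])[0],T[:3,3],K,D)[0].reshape(-1,2)
ax=np.array([.5055,-.0842])
r=np.arange(6,20,.1)/1000
E=[]
for b in np.arange(0,360,10):
    t=np.deg2rad(b);P=np.c_[ax[0]+r*np.cos(t),ax[1]+r*np.sin(t),np.full(len(r),.098)]
    uv=proj(P).astype(np.float32);s=cv2.remap(g,uv[:,0],uv[:,1],cv2.INTER_LINEAR).ravel()
    i=np.argmax(s<145);E.append((b,round(r[i]*1e3,1) if s.min()<145 else None))
print(E)
A=np.array([(b,e) for b,e in E if e and (b<130 or b>250)]);t=np.deg2rad(A[:,0]);X=A[:,1]*np.cos(t);Y=A[:,1]*np.sin(t)
s=np.linalg.lstsq(np.c_[2*X,2*Y,np.ones(len(X))],X*X+Y*Y,rcond=None)[0];print('ctr off mm',s[:2],'r',np.sqrt(s[2]+s[0]**2+s[1]**2))
E
```

```text
[[0.59, -0.06, 0.84], [0.59, -0.17, 0.84], [0.59, -0.26, 0.85], [0.64, -0.31, 0.85], [0.58, 0.06, 0.92]]
[(np.int64(0), np.float64(12.8)), (np.int64(10), np.float64(12.8)), (np.int64(20), np.float64(12.1)), (np.int64(30), np.float64(12.3)), (np.int64(40), np.float64(12.4)), (np.int64(50), np.float64(12.7)), (np.int64(60), np.float64(12.3)), (np.int64(70), np.float64(12.7)), (np.int64(80), np.float64(12.3)), (np.int64(90), np.float64(12.3)), (np.int64(100), np.float64(12.6)), (np.int64(110), np.float64(13.1)), (np.int64(120), np.float64(13.0)), (np.int64(130), np.float64(13.2)), (np.int64(140), np.float64(13.1)), (np.int64(150), np.float64(12.2)), (np.int64(160), np.float64(11.4)), (np.int64(170), np.float64(11.0)), (np.int64(180), np.float64(10.7)), (np.int64(190), np.float64(10.5)), (np.int64(200), np.float64(10.3)), (np.int64(210), np.float64(10.5)), (np.int64(220), np.float64(11.4)), (np.int64(230), np.float64(12.2)), (np.int64(240), np.float64(12.6)), (np.int64(250), np.float64(12.3)), (np.int64(260), np.float64(13.0)), (np.int64(270), np.float64(13.0)), (np.int64(280), np.float64(12.2)), (np.int64(290), np.float64(12.2)), (np.int64(300), np.float64(12.6)), (np.int64(310), np.float64(12.1)), (np.int64(320), np.float64(12.0)), (np.int64(330), np.float64(12.1)), (np.int64(340), np.float64(12.1)), (np.int64(350), np.float64(12.8))]
ctr off mm [-0.32367799  0.03619335] r 12.647338746215214
```

Emit:
step_arm(
  rows=[
    {"dp":[0.12,0.157,0],"dr":[0,0,0.1],"grip":85},
    {"dp":[0.24,0.314,0],"dr":[0,0,0.2],"grip":85},
    {"dp":[0.36,0.471,0],"dr":[0,0,0.3],"grip":85},
    {"dp":[0.48,0.628,0],"dr":[0,0,0.4],"grip":85},
    {"dp":[0.6,0.785,0],"dr":[0,0,0.5],"grip":85},
  ],
)

```text
time_s: 0.72
tcp_pos: [0.329, -0.3183, 0.2311]
orientation: [[0.793, 0.61, -0.0], [0.61, -0.793, 0.0], [0.0, -0.0, -1.0]]
contact_force: [0.7, -1.6, 0.3]
opening: 0.996
```

Emit:
step_arm(
  rows=[
    {"dp":[0.118,0.157,0],"dr":[0,0,0.06],"grip":75},
    {"dp":[0.236,0.314,0],"dr":[0,0,0.12],"grip":75},
    {"dp":[0.354,0.471,0],"dr":[0,0,0.13],"grip":75},
    {"dp":[0.472,0.628,-0.05],"dr":[0,0,0.13],"grip":75},
    {"dp":[0.59,0.785,-0.1],"dr":[0,0,0.13],"grip":75},
  ],
)

```text
time_s: 1.35
tcp_pos: [0.5061, -0.0827, 0.2009]
orientation: [[0.728, 0.686, 0.0], [0.686, -0.728, -0.0], [0.0, 0.0, -1.0]]
contact_force: [-0.3, -0.9, -0.6]
opening: 0.876
```

Emit:
step_arm(
  rows=[
    {"dp":[0,0,-0.05],"dr":[0,0,0],"grip":75},
    {"dp":[0,0,-0.05],"dr":[0,0,0],"grip":75},
  ],
)

```text
time_s: 1.6
tcp_pos: [0.5045, -0.0844, 0.185]
orientation: [[0.727, 0.686, -0.003], [0.686, -0.727, 0.001], [-0.001, -0.002, -1.0]]
contact_force: [0.1, 0.6, 0.5]
opening: 0.877
```

```bash
python3 - <<'E'
from h import *
p,d=snap('scene','s1');q,_=snap('top','t1')
cv2.imwrite('pics/s1c.png',np.hstack([cv2.resize(p[170:310,270:410],None,fx=2.8,fy=2.8),cv2.resize(q[220:360,260:400],None,fx=2.8,fy=2.8)])[:,:,::-1])
print(env.sense()['tcp_pos'],env.sense()['orientation'][:,0])
E
```

```text
[ 0.50486939 -0.08541921  0.18665063] [ 7.28641588e-01  6.84895189e-01 -1.27704488e-04]
```

View pics/s1c.png

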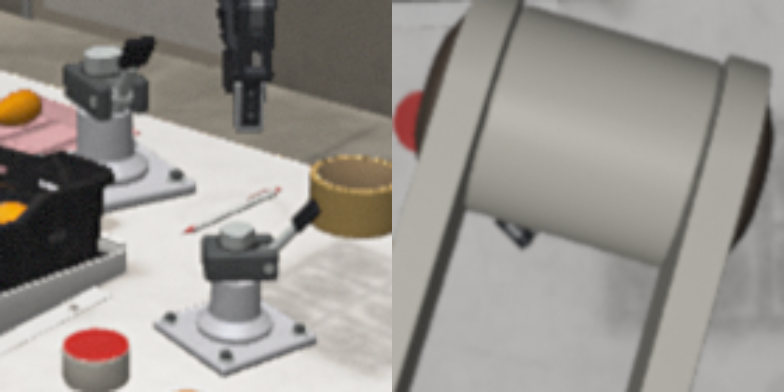

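```bash
python3 - <<'E'
from h import *
c=eyes.calibration('scene');K=np.array(c['intrinsics']);D=np.array(c['distortion']);T=np.linalg.inv(np.array(c['extrinsics']))
def proj(P): return cv2.projectPoints(np.array(P,float),cv2.Rodrigues(T[:3,:3])[0],T[:3,3],K,D)[0].reshape(-1,2)
x=np.array([.7286,.685,0]);y=np.array([.685,-.7286,0])
t=np.array([.5049,-.0854,.1867])
P=[[.5052,-.0842,.098],t,t-y*.037+[0,0,.012]+x*.011,t-y*.037+[0,0,.012]-x*.011,t-y*.057+[0,0,.012]+x*.011,t-y*.057+[0,0,.012]-x*.011]
uv=proj(P);print(uv.round(1).tolist())
p=np.load('pics/s1.npz')['p']
o=cv2.resize(p[170:270,300:400],None,fx=6,fy=6,interpolation=cv2.INTER_CUBIC)
for a in uv: cv2.circle(o,tuple(int(k) for k in (a-[300,170]+.5)*6),4,(255,0,0),-1)
cv2.imwrite('pics/s1d.png',o[:,:,::-1])
E
```

```text
[[354.8, 250.5], [356.5, 212.5], [353.3, 213.6], [364.0, 213.5], [354.3, 217.2], [365.2, 217.0]]
```

View pics/s1d.png

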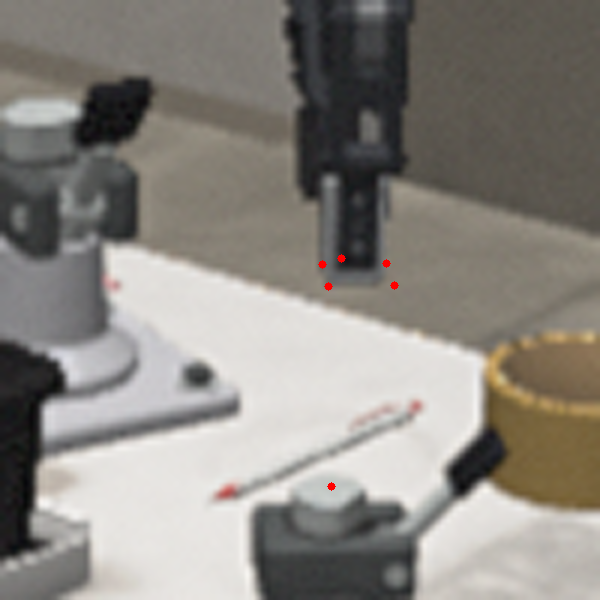

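Emit:
step_arm(
  rows=[
    {"dp":[0,0.003,-0.15],"dr":[0,0,0],"grip":72},
    {"dp":[0,0.003,-0.3],"dr":[0,0,0],"grip":72},
    {"dp":[0,0.003,-0.4],"dr":[0,0,0],"grip":70},
    {"dp":[0,0.003,-0.44],"dr":[0,0,0],"grip":70},
    {"dp":[0,0.003,-0.44],"dr":[0,0,0],"grip":65},
  ],
)

```text
time_s: 2.33
tcp_pos: [0.5053, -0.0843, 0.0548]
orientation: [[0.729, 0.685, 0.0], [0.685, -0.729, -0.0], [0.0, 0.0, -1.0]]
contact_force: [-0.4, -0.4, 0.3]
opening: 0.761
```

Emit:
step_arm(
  rows=[
    {"dp":[0,0,0],"dr":[0,0,0],"grip":50},
    {"dp":[0,0,0],"dr":[0,0,0],"grip":36},
    {"dp":[0,0,0],"dr":[0,0,0],"grip":36},
    {"dp":[0,0,0],"dr":[0,0,0],"grip":36},
  ],
  newtons=40,
)

```text
time_s: 2.82
tcp_pos: [0.5042, -0.0822, 0.0556]
orientation: [[0.727, 0.686, -0.002], [0.686, -0.727, 0.002], [0.0, -0.003, -1.0]]
contact_force: [-18.0, 15.6, 21.0]
opening: 0.461
```

Emit:
step_arm(
  rows=[
    {"dp":[-0.004,0.005,0.002],"dr":[0,0,-0.1],"grip":36},
    {"dp":[-0.004,0.005,0.002],"dr":[0,0,-0.25],"grip":36},
    {"dp":[-0.004,0.005,0.002],"dr":[0,0,-0.4],"grip":36},
    {"dp":[-0.004,0.005,0.002],"dr":[0,0,-0.5],"grip":36},
    {"dp":[-0.004,0.005,0.002],"dr":[0,0,-0.5],"grip":36},
  ],
)

```text
time_s: 3.45
tcp_pos: [0.5042, -0.0822, 0.0557]
orientation: [[0.935, 0.355, 0.001], [0.355, -0.935, -0.0], [0.001, 0.0, -1.0]]
contact_force: [-3.9, -1.7, 5.8]
opening: 0.461
```

```bash
python3 - <<'E'
from h import *
p,d=snap('scene','s2');q,_=snap('top','t2')
cv2.imwrite('pics/s2c.png',np.hstack([cv2.resize(p[200:320,290:410],None,fx=3.3,fy=3.3),cv2.resize(q[240:360,270:390],None,fx=3.3,fy=3.3)])[:,:,::-1])
E
```

```text
(no output)
```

View pics/s2c.png

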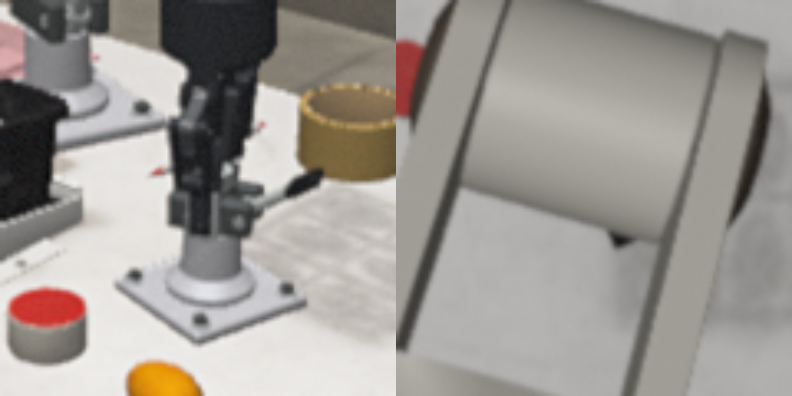

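```bash
cat > lev.py <<'E'
from h import *
import sys
def lev(f,box=(360,235,400,275)):
    z=np.load(f'pics/{f}.npz');p,d=z['p'].astype(int),z['d'];x0,y0,x1,y1=box
    v,u=np.mgrid[y0:y1,x0:x1];uv=np.c_[u.ravel(),v.ravel()];g=p[v,u].reshape(-1,3).max(1);dd=d[v,u].ravel()
    w=pt('scene',uv,d=dd);ax=np.array([.5048,-.0835]);rr=np.hypot(*(w[:,:2]-ax).T)
    m=(dd>.3)&(g<60)&(w[:,2]>.06)&(w[:,2]<.14)&(rr>.035)&(rr<.1)
    b=w[m];c=b.mean(0);q=c[:2]-ax;r=np.hypot(*q)
    print(f,'n',m.sum(),'paddle',c.round(4),'bearing-180deg',round(np.arctan2(-q[1],-q[0]),3),'r',r.round(4),'z rng',np.percentile(b[:,2],[5,95]).round(3),'uv',uv[m].mean(0).round(1))
    print(' lever est by height',1-np.arctan2(c[2]-.072,r-.023))
for f in sys.argv[1:]: lev(f)
E
python3 lev.py scene0 s1 s2
```

```text
scene0 n 49 paddle [ 0.462  -0.1143  0.1103] bearing-180deg 0.624 r 0.0527 z rng [0.102 0.116] uv [379.2 246.5]
 lever est by height 0.08896536380589826
s1 n 49 paddle [ 0.4622 -0.1147  0.1101] bearing-180deg 0.632 r 0.0528 z rng [0.103 0.117] uv [379.2 246.5]
 lever est by height 0.0917705171912887
s2 n 49 paddle [ 0.4508 -0.0995  0.1003] bearing-180deg 0.288 r 0.0564 z rng [0.084 0.109] uv [379.4 254.4]
 lever est by height 0.296942302683719
```

Emit:
step_arm(
  rows=[
    {"dp":[0,0,0],"dr":[0,0,-0.1],"grip":36},
    {"dp":[0,0,0],"dr":[0,0,-0.18],"grip":36},
    {"dp":[0,0,0],"dr":[0,0,-0.25],"grip":36},
    {"dp":[0,0,0],"dr":[0,0,-0.25],"grip":36},
  ],
)

```text
time_s: 4.05
tcp_pos: [0.5043, -0.0823, 0.0557]
orientation: [[0.986, 0.167, 0.001], [0.167, -0.986, -0.0], [0.001, 0.0, -1.0]]
contact_force: [-4.7, -1.1, 7.2]
opening: 0.462
```

```bash
python3 - <<'E'
from h import *
p,d=snap('scene','s3')
cv2.imwrite('pics/s3c.png',cv2.resize(p[200:300,310:410],None,fx=6,fy=6,interpolation=cv2.INTER_CUBIC)[:,:,::-1])
E
python3 lev.py s2 s3
```

```text
s2 n 49 paddle [ 0.4508 -0.0995  0.1003] bearing-180deg 0.288 r 0.0564 z rng [0.084 0.109] uv [379.4 254.4]
 lever est by height 0.296942302683719
s3 n 73 paddle [ 0.4573 -0.0958  0.0955] bearing-180deg 0.253 r 0.049 z rng [0.071 0.119] uv [375.9 256.3]
 lever est by height 0.2651570427257487
```

View pics/s3c.png

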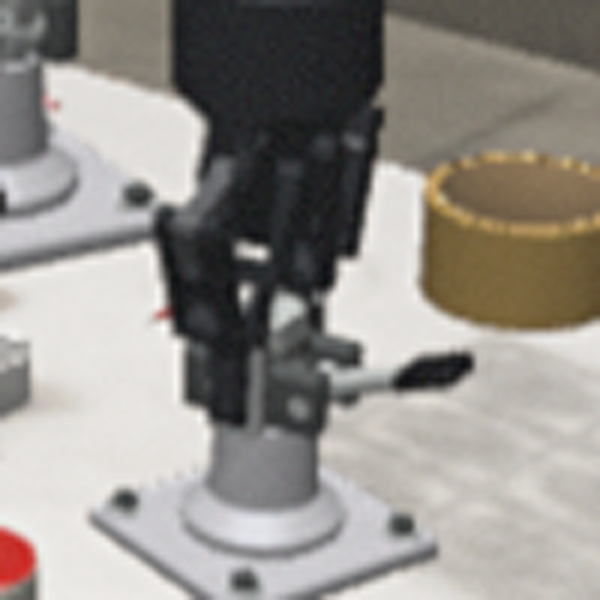

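```bash
cat > lev2.py <<'E'
from h import *
import sys
def lev(f,yaw,box,ax=(.505,-.0835)):
    p=np.load(f'pics/{f}.npz')['p'];x0,y0,x1,y1=box
    g=p[y0:y1,x0:x1].max(2);m=(g<75).astype(np.uint8)
    n,l,s,c=cv2.connectedComponentsWithStats(m);k=1+np.argmax(s[1:,4]);uv=c[k]+[x0,y0]
    cal=eyes.calibration('scene');K=np.array(cal['intrinsics']);D=np.array(cal['distortion']);T=np.array(cal['extrinsics'])
    r=T[:3,:3]@np.r_[cv2.undistortPoints(uv.reshape(1,1,2),K,D).ravel(),1]
    nrm=np.array([-np.sin(yaw),np.cos(yaw),0]);o=T[:3,3]-np.r_[ax,0]
    P=o-r*(o@nrm)/(r@nrm);rad=-(P[0]*np.cos(yaw)+P[1]*np.sin(yaw))
    print(f,'uv',uv.round(1),'n',s[k,4],'rad',rad.round(4),'z',P[2].round(4),'lever',round(1-np.arctan2(P[2]-.072,rad-.023),3),'arm',np.hypot(P[2]-.072,rad-.023).round(4))
if __name__=='__main__':
    lev('scene0',.757,(372,235,392,256)); lev('s2',.363,(375,245,392,262)); lev('s3',.168,(374,252,392,270))
E
python3 lev2.py
```

```text
scene0 uv [379.3 246.4] n 55 rad 0.0538 z 0.1073 lever 0.148 arm 0.0468
s2 uv [382.3 254.8] n 47 rad 0.0618 z 0.0982 lever 0.405 arm 0.0468
s3 uv [381.8 261.6] n 48 rad 0.0657 z 0.0882 lever 0.637 arm 0.0457
```

The lever estimates (0.148, 0.405, 0.637) fit the stated law, with an arm length of about 46 mm as given. About 0.1 rad remains.

Emit:
step_arm(
  rows=[
    {"dp":[0,0,0],"dr":[0,0,-0.06],"grip":36},
    {"dp":[0,0,0],"dr":[0,0,-0.12],"grip":36},
    {"dp":[0,0,0],"dr":[0,0,-0.12],"grip":36},
  ],
)

```text
time_s: 4.47
tcp_pos: [0.5043, -0.0823, 0.0557]
orientation: [[0.997, 0.074, 0.001], [0.074, -0.997, -0.0], [0.001, 0.0, -1.0]]
contact_force: [-3.8, -2.7, 6.6]
opening: 0.459
```

```bash
python3 - <<'E'
from lev2 import *
snap('scene','s4');o=env.sense()['orientation'];y=np.arctan2(o[1,0],o[0,0]);print(y);lev('s4',y,(374,252,392,272))
E
```

```text
0.07417282381901504
s4 uv [380.7 264. ] n 52 rad 0.0663 z 0.0853 lever 0.703 arm 0.0453
```

Lever at 0.70, so it is square. Next: release, rise, look again.

Emit:
step_arm(
  rows=[
    {"dp":[0,0,0],"dr":[0,0,0],"grip":60},
    {"dp":[0,0,0],"dr":[0,0,0],"grip":70},
    {"dp":[0,0,0.05],"dr":[0,0,0],"grip":70},
    {"dp":[0,0,0.2],"dr":[0,0,0],"grip":70},
    {"dp":[0,0,0.35],"dr":[0,0,0],"grip":70},
  ],
)

```text
time_s: 5.15
tcp_pos: [0.5039, -0.082, 0.1621]
orientation: [[0.997, 0.073, 0.0], [0.073, -0.997, 0.0], [0.0, -0.0, -1.0]]
contact_force: [0.5, 0.3, 0.3]
opening: 0.82
```

Emit:
step_arm(
  rows=[
    {"dp":[-0.1,-0.01,0],"dr":[0,0,0],"grip":0},
    {"dp":[-0.22,-0.02,0],"dr":[0,0,0],"grip":0},
    {"dp":[-0.22,-0.02,0],"dr":[0,0,0],"grip":0},
    {"dp":[-0.22,-0.02,-0.08],"dr":[0,0,0],"grip":0},
    {"dp":[-0.22,-0.02,-0.08],"dr":[0,0,0],"grip":0},
  ],
)

```text
time_s: 5.78
tcp_pos: [0.4379, -0.0879, 0.1355]
orientation: [[0.997, 0.072, -0.002], [0.072, -0.997, 0.001], [-0.001, -0.001, -1.0]]
contact_force: [-0.5, -0.2, 0.3]
opening: 0.001
```

```bash
python3 - <<'E'
from lev2 import *
p,d=snap('scene','s5');s=env.sense();print(s['tcp_pos'],s['contact_force'],s['opening'],s['time_s']);lev('s5',.074,(374,252,392,272))
cal=eyes.calibration('scene');T=np.linalg.inv(np.array(cal['extrinsics']))
print(cv2.projectPoints(np.array([s['tcp_pos']]),cv2.Rodrigues(T[:3,:3])[0],T[:3,3],np.array(cal['intrinsics']),np.array(cal['distortion']))[0])
cv2.imwrite('pics/s5c.png',cv2.resize(p[200:300,310:410],None,fx=6,fy=6,interpolation=cv2.INTER_CUBIC)[:,:,::-1])
E
```

```text
[ 0.43824645 -0.08807096  0.1362901 ] [ 0.11179155 -0.20305976 -0.13026323] 0.0030970483711527967 5.825
s5 uv [380.8 264. ] n 53 rad 0.0665 z 0.0853 lever 0.704 arm 0.0455
[[[382.05152649 242.29026147]]]
```

View pics/s5c.png

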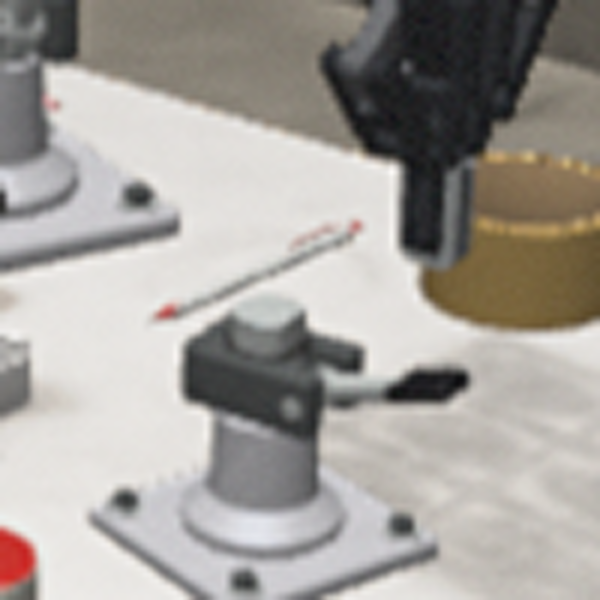

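Emit:
step_arm(
  rows=[
    {"dp":[0,0,-0.06],"dr":[0,0,0],"grip":0},
    {"dp":[0,0,-0.11],"dr":[0,0,0],"grip":0},
    {"dp":[0,0,-0.13],"dr":[0,0,0],"grip":0},
    {"dp":[0,0,-0.13],"dr":[0,0,0],"grip":0},
  ],
)

```text
time_s: 6.32
tcp_pos: [0.4381, -0.0881, 0.0969]
orientation: [[0.997, 0.072, -0.0], [0.072, -0.997, 0.0], [-0.0, -0.0, -1.0]]
contact_force: [-0.4, -0.1, 0.3]
opening: -0.002
```

Emit:
step_arm(
  rows=[
    {"dp":[0,0,-0.005],"dr":[0,0,0],"grip":0},
    {"dp":[0,0,-0.01],"dr":[0,0,0],"grip":0},
    {"dp":[0,0,-0.015],"dr":[0,0,0],"grip":0},
    {"dp":[0,0,-0.02],"dr":[0,0,0],"grip":0},
  ],
)

```text
time_s: 6.82
tcp_pos: [0.4381, -0.0882, 0.0909]
orientation: [[0.997, 0.072, 0.0], [0.072, -0.997, 0.0], [0.0, -0.0, -1.0]]
contact_force: [-2.2, -0.3, 1.5]
opening: -0.003
```

Emit:
step_arm(
  rows=[
    {"dp":[0,0,-0.005],"dr":[0,0,0],"grip":0},
    {"dp":[0,0,-0.01],"dr":[0,0,0],"grip":0},
  ],
)

```text
time_s: 7.08
tcp_pos: [0.438, -0.0881, 0.0879]
orientation: [[0.997, 0.072, -0.0], [0.072, -0.997, 0.0], [-0.0, -0.0, -1.0]]
contact_force: [-1.9, -0.2, 5.0]
opening: -0.002
```

Emit:
step_arm(
  rows=[
    {"dp":[0,0,-0.005],"dr":[0,0,0],"grip":0},
    {"dp":[0,0,-0.01],"dr":[0,0,0],"grip":0},
    {"dp":[0,0,-0.015],"dr":[0,0,0],"grip":0},
  ],
)

```text
time_s: 7.45
tcp_pos: [0.438, -0.0881, 0.0832]
orientation: [[0.997, 0.072, -0.0], [0.072, -0.997, 0.0], [-0.0, -0.0, -1.0]]
contact_force: [-2.4, -0.4, 4.4]
opening: 0.002
```

Emit:
step_arm(
  rows=[
    {"dp":[0,0,-0.005],"dr":[0,0,0],"grip":0},
    {"dp":[0,0,-0.01],"dr":[0,0,0],"grip":0},
    {"dp":[0,0,-0.015],"dr":[0,0,0],"grip":0},
  ],
)

```text
time_s: 7.82
tcp_pos: [0.4381, -0.0881, 0.0786]
orientation: [[0.997, 0.072, 0.0], [0.072, -0.997, 0.0], [0.0, -0.0, -1.0]]
contact_force: [0.9, 0.4, -0.7]
opening: 0.001
```

```bash
python3 - <<'E'
from lev2 import *
p,d=snap('scene','s6');s=env.sense();print(s['tcp_pos'],s['contact_force'])
cv2.imwrite('pics/s6c.png',cv2.resize(p[200:300,310:410],None,fx=6,fy=6,interpolation=cv2.INTER_CUBIC)[:,:,::-1])
E
```

```text
[ 0.43797852 -0.0880518   0.07845538] [ 0.04660443 -0.16513811 -0.88965462]
```

View pics/s6c.png

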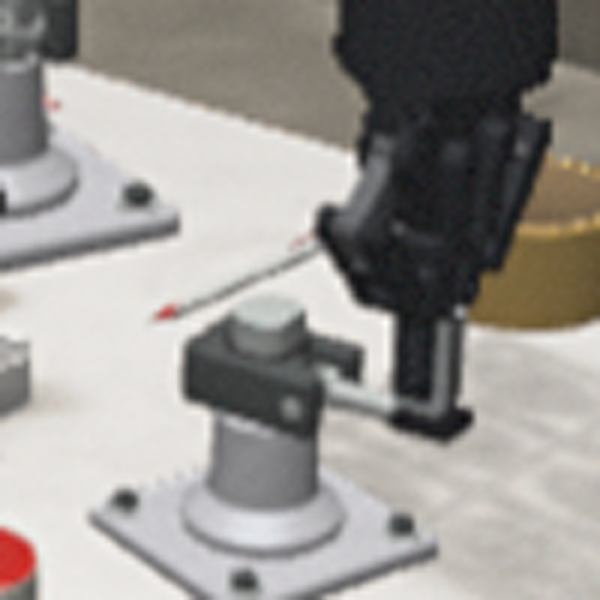

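The picture shows the lever (crop 430,415) sloping below level, with the finger free of it and no force. It seems to have snapped already, so I'll lift and check.

Emit:
step_arm(
  rows=[
    {"dp":[0,0,0.05],"dr":[0,0,0],"grip":0},
    {"dp":[0,0,0.15],"dr":[0,0,0],"grip":0},
    {"dp":[0,0,0.3],"dr":[0,0,0],"grip":0},
    {"dp":[0,0,0.4],"dr":[0,0,0],"grip":0},
    {"dp":[0,0,0.4],"dr":[0,0,0],"grip":0},
  ],
)

```text
time_s: 8.5
tcp_pos: [0.4389, -0.0884, 0.202]
orientation: [[0.997, 0.072, 0.004], [0.072, -0.997, -0.002], [0.004, 0.002, -1.0]]
contact_force: [-0.0, 0.1, -0.5]
opening: -0.001
```

```bash
python3 - <<'E'
from lev2 import *
p,d=snap('scene','s7');s=env.sense();print(s['tcp_pos'],s['contact_force'])
for y in (.05,.074,.1): lev('s7',y,(374,258,392,285))
cv2.imwrite('pics/s7c.png',cv2.resize(p[200:300,310:410],None,fx=6,fy=6,interpolation=cv2.INTER_CUBIC)[:,:,::-1])
E
```

```text
[ 0.43839778 -0.08823177  0.20029778] [-0.64976315 -0.50715119  0.1857069 ]
s7 uv [381.4 269.3] n 64 rad 0.0697 z 0.0743 lever 0.951 arm 0.0468
s7 uv [381.4 269.3] n 64 rad 0.0688 z 0.0733 lever 0.971 arm 0.0458
s7 uv [381.4 269.3] n 64 rad 0.0678 z 0.0723 lever 0.994 arm 0.0448
```

View pics/s7c.png

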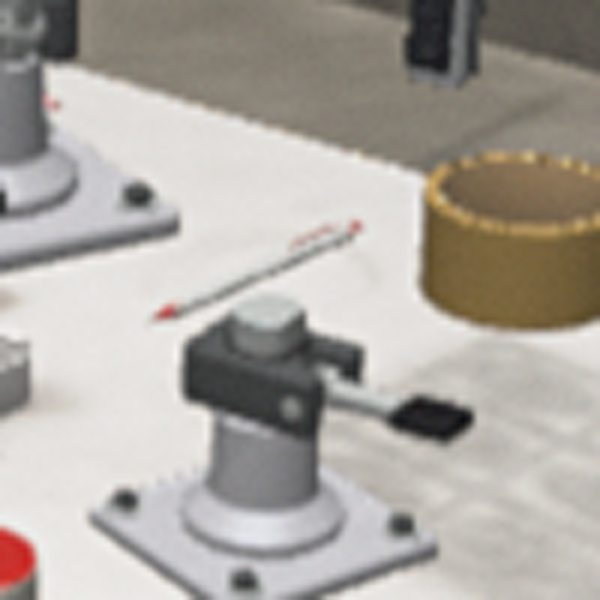

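The lever rests around 0.95–1.0 rad, about level: it is not shut. I'll press on further.

Emit:
step_arm(
  rows=[
    {"dp":[0,0,-0.15],"dr":[0,0,0],"grip":0},
    {"dp":[0,0,-0.3],"dr":[0,0,0],"grip":0},
    {"dp":[0,0,-0.38],"dr":[0,0,0],"grip":0},
    {"dp":[0,0,-0.4],"dr":[0,0,0],"grip":0},
    {"dp":[0,0,-0.4],"dr":[0,0,0],"grip":0},
  ],
)

```text
time_s: 9.18
tcp_pos: [0.4381, -0.0881, 0.0792]
orientation: [[0.997, 0.072, -0.0], [0.072, -0.997, 0.0], [-0.0, -0.0, -1.0]]
contact_force: [-0.6, 0.0, 0.1]
opening: 0.001
```

Emit:
step_arm(
  rows=[
    {"dp":[0,0,-0.005],"dr":[0,0,0],"grip":0},
    {"dp":[0,0,-0.01],"dr":[0,0,0],"grip":0},
  ],
)

```text
time_s: 9.43
tcp_pos: [0.4385, -0.0883, 0.0766]
orientation: [[0.997, 0.072, 0.001], [0.072, -0.997, -0.0], [0.001, 0.001, -1.0]]
contact_force: [-1.8, -0.6, 4.7]
opening: -0.001
```

Emit:
step_arm(
  rows=[
    {"dp":[0,0,-0.005],"dr":[0,0,0],"grip":0},
    {"dp":[0,0,-0.007],"dr":[0,0,0],"grip":0},
  ],
)

```text
time_s: 9.68
tcp_pos: [0.4382, -0.0882, 0.074]
orientation: [[0.997, 0.072, 0.001], [0.072, -0.997, -0.0], [0.001, 0.0, -1.0]]
contact_force: [0.1, 0.3, -0.7]
opening: -0.002
```

Emit:
step_arm(
  rows=[
    {"dp":[0,0,-0.005],"dr":[0,0,0],"grip":0},
    {"dp":[0,0,-0.01],"dr":[0,0,0],"grip":0},
  ],
)

```text
time_s: 9.93
tcp_pos: [0.438, -0.0881, 0.0707]
orientation: [[0.997, 0.072, -0.0], [0.072, -0.997, 0.0], [0.0, -0.0, -1.0]]
contact_force: [-0.4, 0.8, -0.2]
opening: 0.001
```

Emit:
step_arm(
  rows=[
    {"dp":[0,0,-0.005],"dr":[0,0,0],"grip":0},
    {"dp":[0,0,-0.01],"dr":[0,0,0],"grip":0},
  ],
)

```text
time_s: 10.18
tcp_pos: [0.4382, -0.0882, 0.0678]
orientation: [[0.997, 0.072, 0.0], [0.072, -0.997, 0.0], [0.0, -0.0, -1.0]]
contact_force: [-0.7, 0.6, 6.1]
opening: -0.003
```

```bash
python3 - <<'E'
from lev2 import *
p,d=snap('scene','s8');s=env.sense();print(s['tcp_pos'],s['contact_force'])
cv2.imwrite('pics/s8c.png',cv2.resize(p[200:300,310:410],None,fx=6,fy=6,interpolation=cv2.INTER_CUBIC)[:,:,::-1])
E
```

```text
[ 0.43813793 -0.08816074  0.06772779] [-1.28647183  1.29528963  4.40058295]
```

View pics/s8c.png

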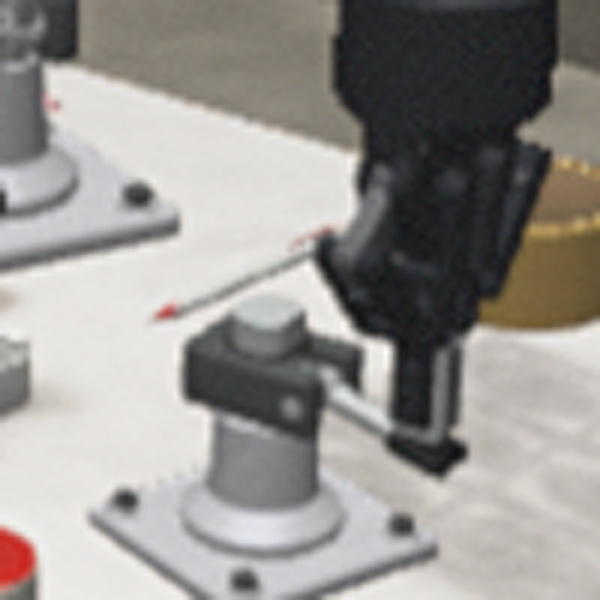

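Emit:
step_arm(
  rows=[
    {"dp":[0,0,-0.004],"dr":[0,0,0],"grip":0},
    {"dp":[0,0,-0.004],"dr":[0,0,0],"grip":0},
  ],
)

```text
time_s: 10.48
tcp_pos: [0.4383, -0.0882, 0.0669]
orientation: [[0.997, 0.072, 0.001], [0.072, -0.997, 0.0], [0.001, 0.0, -1.0]]
contact_force: [-1.7, 0.2, 7.4]
opening: 0.0
```

Emit:
step_arm(
  rows=[
    {"dp":[0,0,-0.004],"dr":[0,0,0],"grip":0},
    {"dp":[0,0,-0.004],"dr":[0,0,0],"grip":0},
  ],
)

```text
time_s: 10.72
tcp_pos: [0.4383, -0.0882, 0.0655]
orientation: [[0.997, 0.072, 0.001], [0.072, -0.997, -0.0], [0.001, 0.0, -1.0]]
contact_force: [0.6, 0.3, 5.2]
opening: -0.005
```

Emit:
step_arm(
  rows=[
    {"dp":[0,0,-0.004],"dr":[0,0,0],"grip":0},
    {"dp":[0,0,-0.004],"dr":[0,0,0],"grip":0},
  ],
)

```text
time_s: 10.98
tcp_pos: [0.4385, -0.0883, 0.0649]
orientation: [[0.997, 0.072, 0.001], [0.072, -0.997, -0.0], [0.001, 0.0, -1.0]]
contact_force: [-2.7, 1.7, 14.1]
opening: -0.002
```

```bash
python3 - <<'E'
from lev2 import *
p,d=snap('scene','s9');s=env.sense();print(s['tcp_pos'],s['contact_force'])
cv2.imwrite('pics/s9c.png',cv2.resize(p[200:300,310:410],None,fx=6,fy=6,interpolation=cv2.INTER_CUBIC)[:,:,::-1])
E
```

```text
[ 0.43843384 -0.08827174  0.06487097] [-2.24130665  1.29098848 13.41128635]
```

View pics/s9c.png

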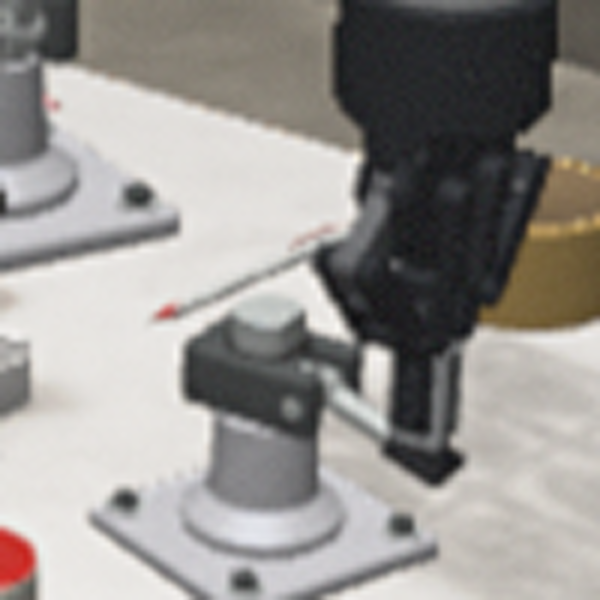

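Force jumped to 14 N, probably the hard stop. Lift and check.

Emit:
step_arm(
  rows=[
    {"dp":[0,0,0.03],"dr":[0,0,0],"grip":0},
    {"dp":[0,0,0.15],"dr":[0,0,0],"grip":0},
    {"dp":[0,0,0.3],"dr":[0,0,0],"grip":0},
    {"dp":[0,0,0.4],"dr":[0,0,0],"grip":0},
    {"dp":[0,0,0.4],"dr":[0,0,0],"grip":0},
  ],
)

```text
time_s: 11.65
tcp_pos: [0.4388, -0.0884, 0.1863]
orientation: [[0.997, 0.072, 0.003], [0.072, -0.997, -0.001], [0.003, 0.001, -1.0]]
contact_force: [0.3, -0.5, -0.9]
opening: 0.003
```

```bash
python3 - <<'E'
from lev2 import *
p,d=snap('scene','s10');s=env.sense();print(s['tcp_pos'],s['contact_force'])
for y in (.05,.074,.1): lev('s10',y,(374,258,392,290))
cv2.imwrite('pics/s10c.png',cv2.resize(p[200:300,310:410],None,fx=6,fy=6,interpolation=cv2.INTER_CUBIC)[:,:,::-1])
E
```

```text
[ 0.43822973 -0.08822385  0.18472959] [ 0.19690197 -0.50661062 -0.18325215]
s10 uv [380.  275.1] n 68 rad 0.0672 z 0.0595 lever 1.275 arm 0.046
s10 uv [380.  275.1] n 68 rad 0.0663 z 0.0586 lever 1.301 arm 0.0454
s10 uv [380.  275.1] n 68 rad 0.0654 z 0.0575 lever 1.329 arm 0.0448
```

View pics/s10c.png

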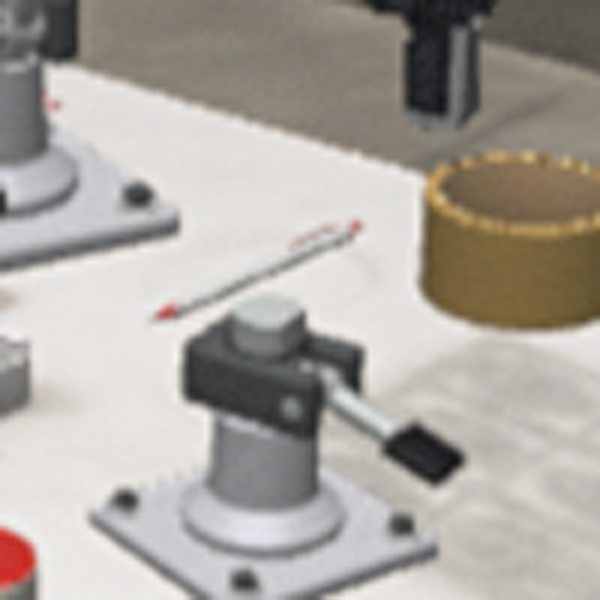

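The picture shows the lever at (380,275), which gives 1.30: shut. The arm is clear. One more look after a pause, then hand in.

Emit:
step_arm(
  rows=[
    {"dp":[0,0,0],"dr":[0,0,0],"grip":0},
    {"dp":[0,0,0],"dr":[0,0,0],"grip":0},
    {"dp":[0,0,0],"dr":[0,0,0],"grip":0},
    {"dp":[0,0,0],"dr":[0,0,0],"grip":0},
  ],
)

```text
time_s: 12.2
tcp_pos: [0.438, -0.0881, 0.1839]
orientation: [[0.997, 0.072, -0.0], [0.072, -0.997, 0.0], [-0.0, -0.0, -1.0]]
contact_force: [-0.5, -0.7, 0.1]
opening: 0.002
```

```bash
python3 - <<'E'
from lev2 import *
snap('scene','s11');lev('s11',.074,(374,258,392,290));print(env.sense()['contact_force'],env.sense()['time_s'])
print(env.sign_off())
E
```

```text
s11 uv [380.  275.1] n 68 rad 0.0663 z 0.0586 lever 1.301 arm 0.0454
[ 0.24887417  0.4739632  -0.49651825] 12.25
the job is handed in; nothing more can be done
None
```

The cam lever is shut: two pictures about half a second apart, with the arm clear, both put it at about 1.30 rad. I handed the job in at 12.3 s with the force on the tool at about zero.

- **Turning:** I gripped the collar on the smaller post and turned it clockwise about 0.68 rad. The lever went from about 0.15 to about 0.70, which means fully dropped, and I let go.
- **Pressing:** I pressed the paddle straight down with shut fingers. The highest force I read was about 14 N, at the hard stop. Readings come only at the end of each move, so a brief higher peak would not show.
- **Check that disagreed:** part-way down, the force fell to zero and I took the lever for shut. Lifting showed it resting at about 0.97, so I pressed on until it closed.
- **Bystanders:** I did not measure their positions at the end. The arm never came near them, and the ones in view look unmoved.

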